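# Set the air-gauge selector to the spanner nut's station

### The job

Turn the selector knob in the middle of the round six-station gauge plate until its pointer points at the small hexagonal spanner nut. The knob turns endlessly without stops: go the shorter way round, not the long way past the plain setting ring. Leave the nut and the ring standing where they are, and let go of the knob.

Things in the scene. Friction and masses are not known exactly. Their poses are not given: they have to be found in the camera images.
- selector: Turret knob at the centre of a fixed grey round plate. Origin on the vertical turning axis at the plate's top face, 16 mm above the worktop; x along the pointer, z up. On top a black grip bar, centred on the axis, along x: 60 mm long, 14 wide (y), 60 to 92 mm above the origin; grip across its width from above. Turns both ways, no stops or detents, light friction (0.06 N m), stays where left.
- aim (a point): Imaginary point on the selector's x axis, 90 mm from the turning axis, at the plate's top face; it moves with the pointer and passes over the seat centres. The pointer is a black arm with a white line, low over the plate, tip 59 mm from the axis. The white line on top of the grip bar is on the pointer's side too. The plate is 242 mm across, 16 thick, turned any way.
- spanner_nut: The target: loose steel nut, hexagonal head 29 mm across with small pin holes in its top, 23 mm high; origin at the centre of its underside. Stands on one of the plate's six seats (round pads 60 degrees apart, centres 90 mm from the axis), at the start 40 to 80 degrees from the pointer, to either side. No part on the plate is over 36 mm high.
- setting_ring: Plain loose steel ring, 45 mm across, 12 mm high, with a round hole; origin at the centre of its underside. Stands on the seat at the other side of the pointer, 120 degrees from the nut, so that the long way round would pass it first.
There are look-alikes about, which are no part of the job. What is shaped like the spanner_nut but pink is not meant.

How it is judged:
By the outcome, as a careful person would: the job done as asked, in the order asked, and still so for the second after the job is handed in, with the robot touching nothing.
It also fails if it takes over 32 s, if anything falls off the work surface, if the arm or the gripper's body presses on something with over 40 N, if the wrist force passes 120 N, or if a joint passes its speed limit or range.

### The arm

A 6-joint arm with a two-finger parallel gripper is mounted at the origin on a cart in front of the work surface, level with it; the furniture and walls round the work are solid. World frame = base frame: x ahead of the robot, y to its left, z up, the work surface at z = 0. Lengths are in m, angles in rad, forces in N, time in s.
With the tool pointing down it reaches from about 0.3 to 0.775 m from the base axis. Payload 14.6 kg.
Tool frame: the origin (TCP) lies between the finger pads; the fingertips stand 11 mm ahead of it and the grasp point (between the pads) lies 8 mm behind it; z points along the fingers, y is the line along which they close (so a half turn about z gives the same grasp; the last joint's range is limited). The gripper opens to 94 mm and grips with 3 to 60 N. Pads are 16 mm wide; open, the fingers measure 119 mm over their backs; the gripper's body (75 mm by 177 mm) begins 78 mm behind the grasp point.
Start: joints at [1.048, 0.3, 1.521, -0, 1.321, -0.067], TCP at [0.242, 0.494, 0.216] pointing down, gripper open.
Joint ranges: [-3.03, 3.03], [-0.79, 2.21], [0.23, 2.52], [-1.04, 4.18], [0, 3.07], [-2.55, 2.55]. Speed limits (rad/s): [2.22, 2.22, 2.57, 3.14, 3.14, 3.14].

### API

Orientations are given as a unit quaternion [w, x, y, z].
In Python, from station import ctrl, fingers, solve_ik, vision, hand_in, readout gives the robot as it stands. Calls block until the motion is done:
- ctrl.goto(position, orientation): joint-space move of the TCP to a pose.
- ctrl.move_l(position, vel=0.15, ori=None, guard=None): straight line of the TCP; ori=None keeps the orientation; vel is the mean speed in m/s. With guard (N) it stops when the force on the tool has changed by that much, and returns True; else False.
- ctrl.set_joints(angles): joint-space move.
- fingers.command_gripper(opening, grip_force=None): opening from 0.0 (shut) to 1.0 (fully open); grip_force is the grip in N (None keeps the last); returns when the fingers have stopped.
- ctrl.pause(seconds).
- solve_ik(position, orientation): joint angles nearest the present ones, or None.
- vision.get_image(name): name is "scene" or "side" or "wrist"; returns a dict with "pixels" (420x560x3 uint8, red, green, blue), "range_z" (420x560 float32, m along the optical axis (not along the pixel's ray), 0 where there is no reading), "camera_matrix" (3x3 intrinsics, pixels), "distortion" ([k1, k2, p1, p2, k3] as OpenCV has them; the pictures are not rectified), "xyz" and "rotation" of the camera in the world; the wrist camera has in their place "tool_from_camera" (4x4, takes a point from camera to tool coordinates, whose origin is the TCP and whose axes are the flange's). Camera axes: x right, y up, looking along -z (the intrinsics and any distortion apply to the point x, -y, -z); pixel columns grow to the right and rows downward; lengths in m; the calibration is good to about 2 mm. A picture is of the moment at which its call begins: read the wrist's pose just before it.
A pose or a line that the arm cannot do raises ctrl.Unreachable and nothing moves.
- hand_in(): hands the job in; it is judged then, once.
Readings, each from a call of its own:
- readout.current_time(): time.
- readout.current_joint_positions(): joint angles.
- readout.current_dq(): joint speeds.
- readout.current_joint_efforts(): joint torques, N m.
- readout.current_ee_pos(): TCP position.
- readout.current_tcp_rot(): TCP orientation.
- readout.current_force(): force on the tool from outside, world axes, zero at the start.
- readout.current_wrist_torque(): the same for the moment, N m.
- readout.current_grip_width(): opening from 0.0 (shut) to 1.0 (fully open).
- readout.current_gripper_force(): force on a finger pad.
Only numpy, scipy, OpenCV 4.12 (cv2) and the standard library are available. Lean on these libraries where they do the work, as an engineer would, in place of code of your own. Each camera call takes 0.05 s, during which the arm holds its last target. There are 200 camera calls.

## Working session

There is one attempt and no reset: what is moved stays moved. The work goes in short steps, each a Python script; the robot and the scene stay as the last script left them, time stands still between calls to the robot, and variables do not carry over. Pictures are saved under pics/ and viewed, at most 10 in all, crops included, and the job is handed in when it is done.

```bash
mkdir -p pics
cat > h.py <<'E'
import numpy as np, cv2
from station import ctrl, fingers, solve_ik, vision, hand_in, readout
def snap(n):
    d=vision.get_image(n); np.savez(f'{n}.npz',**d); return d
def save(d,f): cv2.imwrite('pics/'+f,cv2.cvtColor(d['pixels'],cv2.COLOR_RGB2BGR))
def rays(d,uv):
    p=cv2.undistortPoints(np.array(uv,float).reshape(-1,1,2),d['camera_matrix'],d['distortion'])[:,0]
    return np.c_[p[:,0],-p[:,1],-np.ones(len(p))]@np.array(d['rotation']).T
def onplane(d,uv,z):
    r=rays(d,uv); o=np.array(d['xyz']); return o+r*((z-o[2])/r[:,2])[:,None]
E
python3 - <<'E'
from h import *
ims=[]
for n in('scene','side'):
    d=snap(n); save(d,n+'0.png'); print(n,d['xyz'],d['rotation'],d['camera_matrix'],d['distortion'])
print(readout.current_time())
E
```

```text
scene [ 0.02277887 -0.58888636  0.41173196] [ 0.77917179  0.5064765  -0.20169399 -0.3093419 ] [[453.60476145   0.         285.49123757]
 [  0.         453.60476145 206.56778268]
 [  0.           0.           1.        ]] [0.00243033 0.         0.         0.         0.        ]
side [ 0.56056635 -0.61674789  0.63018937] [ 9.20889090e-01  3.89799650e-01 -8.50911785e-04  4.33513490e-03] [[495.44169686   0.         285.68456924]
 [  0.         495.44169686 209.70269002]
 [  0.           0.           1.        ]] [-0.05082177  0.          0.          0.          0.        ]
0.1
```

View pics/scene0.png

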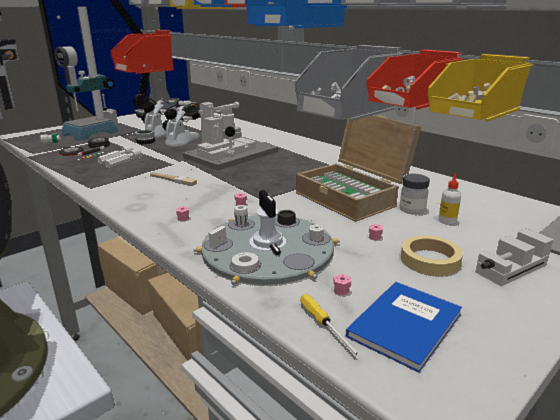

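View pics/side0.png

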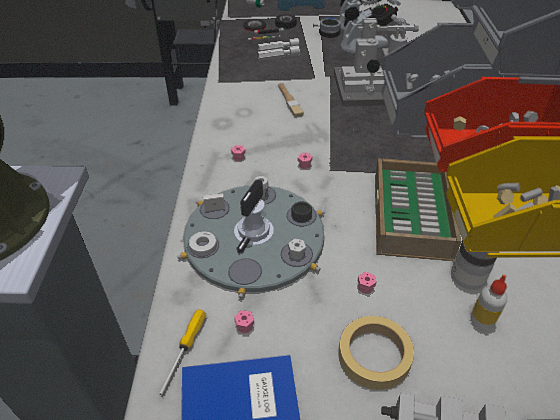

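The scene view shows the plate at about (268,248). In the side view it is at about (254,235), with the pointer at (243,243) towards the empty seat at (245,272).

Side-view candidates:
- Steel hex part at (297,249): it fits, being steel, one seat from the pointer and 120° from the ring at (203,243).
- Slotted part at (260,187).
- Black knob at (302,212).
- Block at (213,204).
- Pink parts at (238,152), (305,160), (367,281) and (244,320): excluded by colour.

I'll confirm with one crop.

```bash
cat > h2.py <<'E'
from h import *
from scipy.spatial.transform import Rotation as R
def ld(n):
    d=dict(np.load(f'{n}.npz')); q=d['rotation']; d['rotation']=R.from_quat(q,scalar_first=True).as_matrix(); return d
def proj(d,P):
    c=(np.atleast_2d(P)-d['xyz'])@d['rotation']; c=c*[1,-1,-1]
    return cv2.projectPoints(c,np.zeros(3),np.zeros(3),d['camera_matrix'],d['distortion'])[0][:,0]
E
python3 - <<'E'
from h2 import *
d=ld('side'); s=ld('scene')
a=cv2.resize(d['pixels'][170:300,170:340],None,fx=4.7,fy=4.6,interpolation=cv2.INTER_CUBIC)
cv2.imwrite('pics/crop.png',a[...,::-1])
b=cv2.resize(s['pixels'][180:290,190:345],None,fx=5,fy=5,interpolation=cv2.INTER_CUBIC)
cv2.imwrite('pics/crop2.png',b[...,::-1])
E
```

```text
(no output)
```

View pics/crop.png

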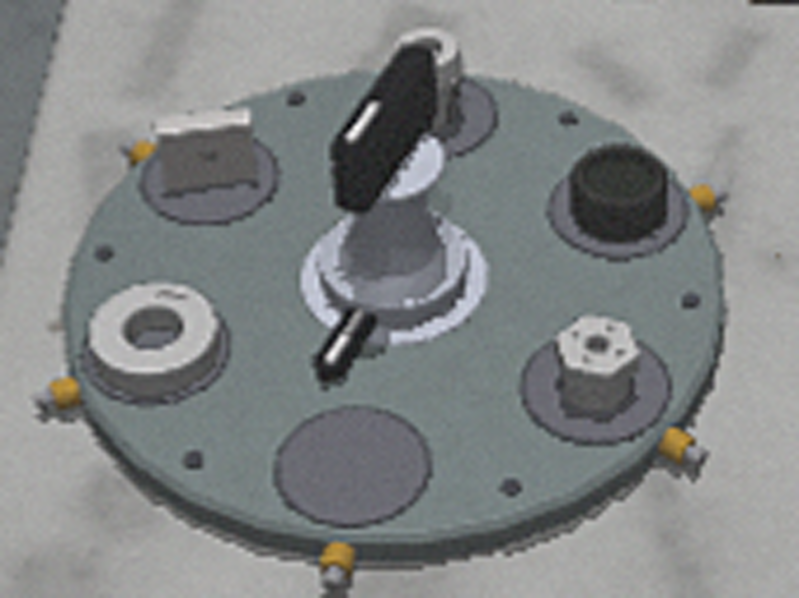

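View pics/crop2.png

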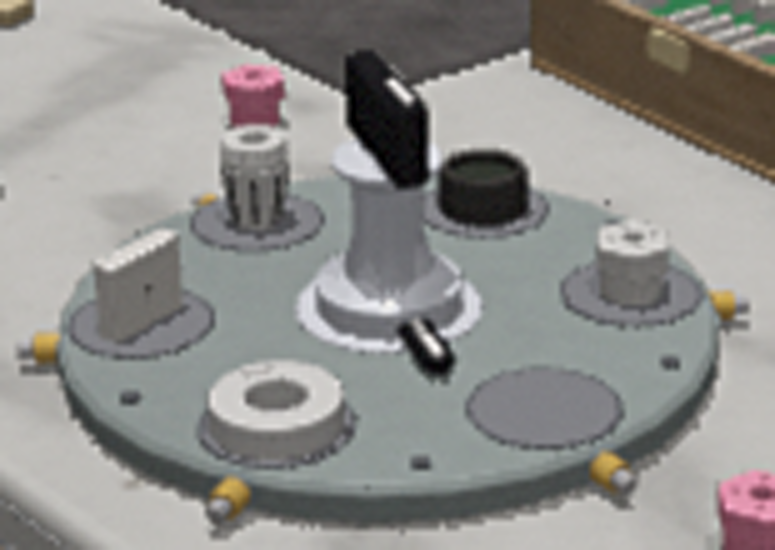

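The crop confirms the target: the steel hex part with pin holes in its top, at (595,345) in the crop and (297,245) in the side image. The ring is at (155,330) in the crop. The white lines on the arm and the bar both face the empty seat, offset towards the ring. Next I'll compute positions.

```bash
cat > loc.py <<'E'
from h2 import *
def cloud(d):
    v,u=np.mgrid[0:420,0:560]; uv=np.c_[u.ravel(),v.ravel()].astype(float)
    return (np.array(d['xyz'])+rays(d,uv)*d['range_z'].reshape(-1,1)).reshape(420,560,3)
E
python3 - <<'E'
from loc import *
for n,f,off,seats,nt,rt,tip in (('side',(4.7,4.6),(170,170),[(353,466),(596,390),(618,216),(208,178)],(598,345),(155,330),(328,372)),
        ('scene',(5,5),(190,180),[(545,408),(632,290),(142,313)],(634,237),(276,395),(440,362))):
    d=ld(n); px=lambda L:np.atleast_2d(L)/np.array(f)+off-.4
    print(n,'seats',onplane(d,px(seats),.016).round(4).tolist())
    print('nut',onplane(d,px(nt),.039).round(4),'ring',onplane(d,px(rt),.028).round(4),'tip',onplane(d,px(tip),.024).round(4))
    P=cloud(d); g=d['pixels'].astype(int); hsv=cv2.cvtColor(d['pixels'],cv2.COLOR_RGB2HSV)
    # plate rim circle: colour component cast on plane z=.016, fit circle to the hull
    c=px(seats[0])[0]; m=(abs(P[...,2]-.016)<.006)&(d['range_z']>0)
    _,l=cv2.connectedComponents(m.astype(np.uint8)); lab=np.argmax(np.bincount(l[l>0])); 
    ys,xs=np.where(l==lab); hull=cv2.convexHull(np.c_[xs,ys].astype(np.int32))[:,0]
    X=onplane(d,hull,.016)[:,:2]
    el=cv2.fitEllipse((X*1e3).astype(np.float32)); print('plate',el)
    # bar top
    C=onplane(d,c[None],.016)[0,:2]
    b=(P[...,2]>.082)&(P[...,2]<.125)&(np.hypot(*(P[...,:2]-np.array(el[0])/1e3).transpose(2,0,1))<.05)
    ys,xs=np.where(b); print('bar px',len(xs),xs.min(),xs.max(),ys.min(),ys.max(),P[b].min(0),P[b].max(0))
    t=b&(P[...,2]>.1045); X=P[t][:,:2]; w,V=np.linalg.eigh(np.cov(X.T)); print('top',t.sum(),X.mean(0),w,np.degrees(np.arctan2(V[1,1],V[0,1])),cv2.minAreaRect((X*1e3).astype(np.float32)))
E
```

```text
side seats [[0.4952, -0.1231, 0.016], [0.5772, -0.0877, 0.016], [0.5861, -0.0003, 0.016], [0.4306, 0.0187, 0.016]]
nut [[ 0.5774 -0.0869  0.039 ]] ring [[ 0.4234 -0.0719  0.028 ]] tip [[ 0.4847 -0.0874  0.024 ]]
plate ((504.37127685546875, -39.61107635498047), (246.5148162841797, 254.9257354736328), 86.48033905029297)
bar px 455 240 262 179 214 [ 0.48760068 -0.06416795  0.08220526] [ 0.52025203 -0.00481238  0.10932005]
top 209 [ 0.50397612 -0.03605104] [1.39927278e-05 2.86374756e-04] 67.63089889139404 ((503.99395751953125, -34.565521240234375), (60.566070556640625, 13.71601390838623), 68.58061981201172)
scene seats [[0.4949, -0.1215, 0.016], [0.5787, -0.0832, 0.016], [0.4352, 0.0271, 0.016]]
nut [[ 0.5774 -0.0846  0.039 ]] ring [[ 0.4216 -0.0686  0.028 ]] tip [[ 0.4807 -0.0844  0.024 ]]
plate ((494.453857421875, -39.3334846496582), (256.9790954589844, 257.5085144042969), 112.2518310546875)
bar px 319 259 275 190 215 [ 0.48481618 -0.06336338  0.08223204] [ 0.51597484 -0.0070689   0.1106254 ]
top 122 [ 0.49888913 -0.03735281] [1.45492089e-05 3.10354365e-04] 68.59114519612787 ((500.96630859375, -35.29450225830078), (58.5267448425293, 13.579047203063965), 67.69882202148438)
```

```bash
cat >> h2.py <<'E'
def ori(phi):  # tool down, closing axis y at world angle phi (rad)
    y=np.array([np.cos(phi),np.sin(phi),0]); z=np.array([0,0,-1.]); x=np.cross(y,z)
    return R.from_matrix(np.c_[x,y,z]).as_quat(scalar_first=True)
def wrist():
    T=np.eye(4); T[:3,:3]=R.from_quat(readout.current_tcp_rot(),scalar_first=True).as_matrix(); T[:3,3]=readout.current_ee_pos()
    d=vision.get_image('wrist'); M=T@np.array(d['tool_from_camera']); d['xyz']=M[:3,3]; d['rotation']=M[:3,:3]
    return d
E
python3 - <<'E'
from h2 import *
C=[.5035,-.035]
for z in(.26,.089):
  for dg in (-22,54,158,158+76-360,158-360+76):
    q=solve_ik([*C,z],ori(np.radians(dg))); print(z,dg,None if q is None else np.round(q,2))
t=readout.current_time()
ctrl.goto([C[0]-.0,C[1],.26],ori(np.radians(-22)))
d=wrist(); save(d,'w1.png'); np.savez('wrist.npz',**d)
print(readout.current_time()-t, d['xyz'])
E
```

```text
0.26 -22 [-0.14  0.17  1.58 -0.    1.39  0.24]
0.26 54 [-0.14  0.17  1.58 -0.    1.39 -1.08]
0.26 158 None
0.26 -126 [-0.14  0.17  1.58 -0.    1.39  2.06]
0.26 -126 [-0.14  0.17  1.58 -0.    1.39  2.06]
0.089 -22 [-0.14  0.35  1.78 -0.    1.01  0.24]
0.089 54 [-0.14  0.35  1.78 -0.    1.01 -1.08]
0.089 158 None
0.089 -126 [-0.14  0.35  1.78 -0.    1.01  2.06]
0.089 -126 [-0.14  0.35  1.78 -0.    1.01  2.06]
2.175 [0.53172894 0.03927595 0.42884448]
```

View pics/w1.png

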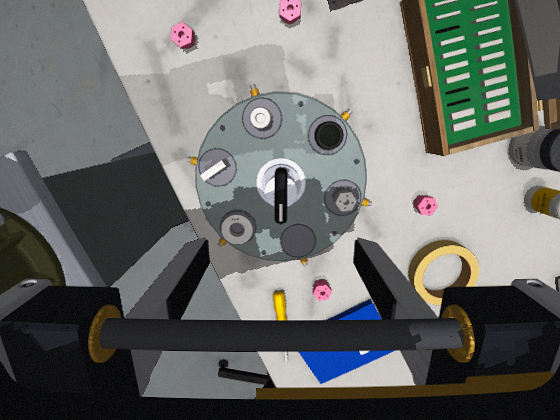

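The wrist view shows the whole plate centred at about (281,177). The bar and pointer lie along column 281, the nut is at (346,201), the ring at (237,229) and the empty seat at (299,239).

```bash
cat > meas.py <<'E'
from loc import *
def meas(d,nutpx,C0=(.5035,-.035)):
    P=cloud(d); r=np.hypot(P[...,0]-C0[0],P[...,1]-C0[1]); v=d['range_z']>0
    m=v&(P[...,2]>.098)&(P[...,2]<.125)&(r<.045)
    px=np.argwhere(m)[:,::-1].astype(float)
    X=onplane(d,px,.108)[:,:2]; rc=cv2.minAreaRect((X*1e3).astype(np.float32))
    w,V=np.linalg.eigh(np.cov(X.T)); print('bar',m.sum(),X.mean(0),rc,np.degrees(np.arctan2(V[1,1],V[0,1])))
    N=onplane(d,[nutpx],.039)[0,:2]
    m=v&(P[...,2]>.032)&(P[...,2]<.05)&(np.hypot(P[...,0]-N[0],P[...,1]-N[1])<.025)
    n=cv2.minEnclosingCircle((onplane(d,np.argwhere(m)[:,::-1].astype(float),.039)[:,:2]*1e3).astype(np.float32))
    n0=onplane(d,np.argwhere(m)[:,::-1].astype(float),.039)[:,:2].mean(0)
    print('nut',m.sum(),n,n0)
    # rim
    g=(v&(P[...,2]>.009)&(P[...,2]<.06)&(r<.14)).astype(np.uint8)
    g=cv2.morphologyEx(g,cv2.MORPH_OPEN,np.ones((13,13)))
    h=cv2.convexHull(np.argwhere(g)[:,::-1].astype(np.int32))[:,0]
    el=cv2.fitEllipse((onplane(d,h,.016)[:,:2]*1e3).astype(np.float32)); print('plate',el)
E
python3 - <<'E'
from meas import *
d=dict(np.load('wrist.npz')); meas(d,(346,201))
print('seats',onplane(d,[(299,239),(262,118),(328,134.5),(216,167),(237,229),(346,202)],.016)[:,:2].round(4).tolist())
print('ptr tip',onplane(d,[(281,221)],.108))
E
```

```text
bar 672 [ 0.50309308 -0.03104203] ((502.93634033203125, -31.387897491455078), (58.55086135864258, 13.438480377197266), 68.05341339111328) 67.91497292032012
nut 321 ((573.8214721679688, -83.62403106689453), 15.257147789001465) [ 0.57410515 -0.08353702]
plate ((501.1128845214844, -30.719303131103516), (235.41055297851562, 240.19427490234375), 123.11630249023438)
seats [[0.4953, -0.1208], [0.5113, 0.0568], [0.5851, 0.0042], [0.4273, 0.0208], [0.4171, -0.0726], [0.5774, -0.0934]]
ptr tip [[ 0.49243899 -0.05744795  0.108     ]]
```

Run:
```python
from h2 import *
c=[.5033,-.0325]
ctrl.goto([*c,.15],ori(np.radians(-22)))
ctrl.move_l([*c,.089],vel=.08,guard=10)
f0=np.array(readout.current_force()); print(readout.current_ee_pos(),f0)
fingers.command_gripper(0.0,25)
print(readout.current_grip_width(),readout.current_gripper_force(),np.array(readout.current_force())-f0,readout.current_wrist_torque())
for k in (1,2):
    ctrl.goto([*c,.089],ori(np.radians(-22+12*k)))
    print(k,(np.array(readout.current_force())-f0).round(2),np.round(readout.current_wrist_torque(),3),np.round(readout.current_ee_pos(),4),readout.current_time())
```

```text
[ 0.50362079 -0.03254514  0.08948565] [-0.61957103  0.16621988 -0.2686081 ]
0.14885809633755545 24.997463822364807 [ 3.30952399 -2.02120556 -0.94459268] [-0.24091279 -0.41705408 -0.0256648 ]
1 [ 2.67 -1.17 -1.71] [-0.25  -0.223  0.049] [ 0.5034 -0.0325  0.089 ] 5.2167
2 [ 1.37 -0.95 -0.29] [-0.299 -0.093  0.059] [ 0.5033 -0.0325  0.089 ] 5.5333
```

Forces are small, so I'll continue the turn.

Run:
```python
from h2 import *
c=[.5033,-.0325]
for a in (18,36,54):
    ctrl.goto([*c,.089],ori(np.radians(a)))
    print(a,np.round(readout.current_force(),2),np.round(readout.current_wrist_torque(),3),readout.current_time())
fingers.command_gripper(.6)
ctrl.move_l([*c,.26],vel=.12)
d=wrist(); save(d,'w2.png'); np.savez('wrist2.npz',**d)
for n in('scene','side'): snap(n)
```

```text
18 [-2.77 -2.18  1.89] [-0.353  0.428  0.037] 5.9083
36 [-4.19 -2.49  2.9 ] [-0.535  0.8    0.056] 6.3083
54 [-5.88 -3.94  4.53] [-0.786  1.012  0.066] 6.7083
```

View pics/w2.png

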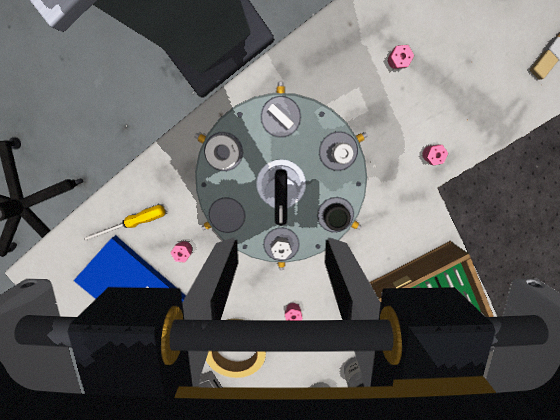

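The bar is now along column 281 and the nut is at (282,248), straight ahead of it. I'll measure what angle error is left.

Run:
```python
from meas import *
d=dict(np.load('wrist2.npz')); meas(d,(282,248))
s=ld('side'); P=cloud(s); meas(s,(297.5,245))
s=ld('scene'); meas(s,(317,227))
S=onplane(d,[(281,116),(281.5,247)],.016)[:,:2]; print('wrist seats',S,np.degrees(np.arctan2(*(S[1]-S[0])[::-1])))
```

```text
bar 678 [ 0.50042859 -0.03105399] ((500.7946472167969, -31.32941436767578), (13.430456161499023, 59.70573043823242), 53.97597122192383) 143.97073076355179
nut 284 ((573.5287475585938, -83.51950073242188), 15.430234909057617) [ 0.57335659 -0.08387424]
plate ((501.2293395996094, -31.997915267944336), (238.7399139404297, 240.38259887695312), 167.19972229003906)
bar 317 [ 0.50475789 -0.04005576] ((504.003662109375, -39.872093200683594), (19.79280662536621, 63.2203483581543), 53.290489196777344) 141.96415933750333
nut 204 ((576.03515625, -89.69654846191406), 17.288558959960938) [ 0.5768456  -0.08916698]
plate ((502.09521484375, -36.99756622314453), (236.86233520507812, 246.404052734375), 35.11810302734375)
bar 268 [ 0.49413817 -0.04218166] ((493.9672546386719, -41.91834259033203), (35.534423828125, 57.53196334838867), 46.79125213623047) 146.22913127694102
nut 134 ((571.2601928710938, -89.38475799560547), 20.466541290283203) [ 0.57117789 -0.08958281]
plate ((509.08087158203125, -34.45780563354492), (222.6155548095703, 275.10955810546875), 141.33604431152344)
wrist seats [[ 0.42868077  0.02107905]
 [ 0.5792325  -0.08752207]] -35.80495355989389
```

In the wrist view the bar points at −36.0° and the nut bears −35.8 to −36.2°. The gripper is clear, so I'll hand in.

```bash
python3 -c "
from station import *
print(hand_in(), readout.current_time())"
```

```text
the job is handed in; nothing more can be done
the job is handed in; nothing more can be done
```

I turned the knob about 76° the shorter way, away from the ring; its pointer is now within about 0.5° of the spanner nut by the wrist camera, the nut stayed put to within about 1 mm, the ring was never touched, the knob is released, and the job is handed in.

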